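# Put the short dip probe away and hold the long one in the sampling guide

## Robot

A 6-joint arm with a two-finger parallel gripper is mounted at the origin on the work surface. World frame = base frame: x ahead of the robot, y to its left, z up, the work surface at z = 0. Lengths are in m, angles in rad, forces in N, time in s.
With the tool pointing down it reaches from about 0.3 to 0.875 m from the base axis. Payload 6.4 kg.
Tool frame: the origin (TCP) lies on the centre line of the jaws, within the pads' length; the fingertips stand 25 mm ahead of it and the grasp point (between the pads) lies 6 mm ahead of it; z points along the fingers, y is the line along which they close (so a half turn about z gives the same grasp; the last joint's range is limited). The gripper opens to 85 mm and grips with 20 to 120 N. Pads are 22 mm wide; open, the fingers measure 114 mm over their backs; the gripper's body (76 mm by 85 mm) begins 54 mm behind the grasp point. The pads swing forward as they close: fully open they stand 13 mm farther back than shut.
Start: joints at [-1.402, 0.181, 1.607, -0, 1.354, -0.206], TCP at [0.211, -0.535, 0.256] pointing down, gripper open.
Joint ranges: [-2.99, 2.99], [-0.89, 2.07], [0.3, 2.58], [-1.14, 4.28], [0, 2.63], [-3.12, 3.12]. Speed limits (rad/s): [2.57, 2.57, 3.01, 3.14, 3.14, 3.14].

## Interface

Orientations are given as a unit quaternion [w, x, y, z].
In Python, from bench import get_obs, camera, hand_in, spot_in gives the robot as it stands.
- The arm moves only by the shell command python3 -m jog 'ROWS'. ROWS is JSON, one flat list of numbers, 7 for each row, row after row: the shift along the tool's x, y, z in m, then the turn, a rotation vector about the tool's x, y, z in rad, then the closure, from 0 (fully open) to 1 (shut). A call has 1 to 20 rows; each row is the pose to reach, as a shift and turn from the pose commanded when the call began, along the tool's axes at that moment; what a row does not reach only later rows make up. A row lasts 1/8 s, in which the tool goes at most 62.5 mm and 10.7 degrees, less where a joint would pass 70% of its speed; a pose out of reach is approached as far as the arm can. A call with a gripper value outside its range is refused whole. The fingers move at their own pace and stop on an object; the grip force is fixed at half the most. Time passes only in rows, so rows that repeat a pose let the fingers close. It gives the time, the measured TCP pose, the force, the opening and the grip force at its end, in the units of the state.
- get_obs(): the state, without advancing time (a new reading comes with each control period).
- camera(name): name is "scene" or "top" or "wrist"; returns a dict with "frame" (400x640x3 uint8, red, green, blue), "mtx" (3x3 intrinsics, pixels), "extrinsics" (4x4, takes a point from camera to world coordinates). Camera axes: x right, y up, looking along -z (the intrinsics and any distortion apply to the point x, -y, -z); pixel columns grow to the right and rows downward; lengths in m; the calibration is good to about 2 mm. The wrist camera is an equidistant fisheye: a pixel r from the principal point sees the ray r / f radians off the axis. A picture is of the moment at which its call begins. There is no depth.
- hand_in(): hands the job in; it is judged then, once.
Trained networks look in a picture, given as the dict that the camera call returned (one of the last four; its "shot" number tells which), for a name from the list of things; names that differ only in an ending like _2 or _b are one class to them, and where a whole thing is asked for, a point or a joint stands for the part that bears it (a point fixed in the world has none). Each returns a list of dicts, best first, with "confidence" (0 to 1); they miss things now and then, are a little off and sometimes report something else, mostly with a low value. They report only what shows in the picture. A call takes as long as a camera call. They do not tell look-alikes from the thing itself.
- spot_in(picture, name): "xyz" ([x, y, z] in m, in world coordinates, good to about 4 mm: the middle of the surface that is visible of it).
The state is a dict: "time_s": time; "q": joint angles; "dq": joint speeds; "joint_efforts": joint torques, N m; "eef_pos": TCP position; "eef_rot": TCP orientation; "wrist_force": force on the tool from outside, world axes, zero at the start; "torque": the same for the moment, N m; "opening": opening from 0.0 (shut) to 1.0 (fully open); "grasp_force": force on a finger pad.
Only numpy, scipy, OpenCV 4.12 (cv2) and the standard library are available. Lean on these libraries where they do the work, as an engineer would, in place of code of your own. Each camera call takes 0.05 s, during which the arm holds its last target. There are 200 camera calls.

## Task

Two look-alike dip probes stand in the blue stand: put the shorter one into a free hole of the rack's short-probe row (beside the yellow strip) and let it go, then take the longer one and lower it upright through the steel guide ring of the white sampling station, without ever touching the station with it, until its red band is level with the top of the ring. Finish while still holding it there, centred in the bore and still; leave everything else where it is.

Things in the scene. Friction and masses are not known exactly. Their poses are not given: they have to be found in the camera images.
- short_probe: The shorter dip probe: steel stem 8 mm in diameter, 90 mm long, on top of it a lilac square grip 18 x 18 x 50 mm; red band round the stem, 6 mm high, middle 60 mm above the tip. Origin: centre of the stem's lower end (tip); z up the stem, x and y square to the grip's faces. About 50 g. Starts upright in one of the stand's holes; which one varies.
- long_probe: The longer dip probe: steel stem 8 mm in diameter, 130 mm long, on top of it a lilac square grip 18 x 18 x 50 mm; red band round the stem, 6 mm high, middle 60 mm above the tip. Origin: centre of the stem's lower end (tip); z up the stem, x and y square to the grip's faces. About 60 g (varies). Starts upright in the stand's other hole.
- stand: Fixed blue stand, 160 (x) x 60 (y) x 50 mm high, with two upright holes 10 mm in diameter and 45 mm deep at x = -50 and +50 mm on its centre line, a probe in each, tips on the hole floors (5 mm above the table). Origin: centre of its underside; z up. Place and yaw vary.
- rack: Fixed grey rack, 140 (x) x 170 (y) x 80 mm high; holes 14 mm wide, mouths chamfered 2 mm, at y = -50, 0, 50 mm in two rows: short row at x = -35 mm by the yellow strip (40 mm deep, only y = -50 filled), long row at x = 35 mm by the blue strip (75 mm deep, y = -50 and 50 filled). Grip tops there: 180 mm. Left or right of the stand; place, yaw vary. Origin: underside centre; z up.
- short_row (a point): Mouth of the middle hole of the rack's short row, at the rack's top (80 mm above the table); axes as the rack's: y runs along the row, z up.
- station: Fixed white block, 110 x 110 x 85 mm high, on it a steel guide ring 68 mm wide, 10 mm high, bore 22 mm. Well below: 27 mm wide, floor 80 mm under the ring's top. Behind (+x) a 50 mm high ledge with a clear column 48 mm wide, 145 mm high, 100 mm from the bore axis. Across the stand from the rack; place, yaw vary. Origin: underside, on the bore axis; z up.
- guide_mouth (a point): Centre of the guide ring's mouth, level with the ring's top, 95 mm above the table, on the bore's axis; z up along the bore.
- short_b: Bystander: a short probe (as the shorter probe) already in the rack's short row at y = -50 mm. Origin: centre of the stem's lower end (tip); z up the stem, x and y square to the grip's faces.
- long_b: Bystander: a long probe already in the rack's long row at y = -50 mm. Origin: centre of the stem's lower end (tip); z up the stem, x and y square to the grip's faces.
- long_c: Bystander: a long probe already in the rack's long row at y = +50 mm. Origin: centre of the stem's lower end (tip); z up the stem, x and y square to the grip's faces.
- tube_a: Bystander: clear sample tube with a pink cap, lying to the left, 90 mm long, 17 mm high. Origin at its middle, on the table; x along it to the cap.
- tube_b: Bystander: clear sample tube with a green cap, lying to the right, 90 mm long, 17 mm high. Origin at its middle, on the table; x along it to the cap.
- bottle: Bystander: bottle 64 mm across, 150 mm high, to the left. Origin: centre of its underside.
- jar: Bystander: amber jar 68 mm across, 75 mm high, to the right. Origin: centre of its underside.
Not all that is in view belongs to the job. What is shaped like the short_probe but orange is not meant. What is shaped like the long_probe but orange is not meant.

How it is judged:
By the outcome, as a careful person would: the job done as asked, in the order asked, and still so for the second after the job is handed in, while the arm keeps its last pose, push and grip.
It also fails if it takes over 67 s, if anything falls off the work surface, if the arm or the gripper's body presses on something with over 40 N, if the wrist force passes 120 N, or if a joint passes its speed limit or range.

## Working session

There is one attempt and no reset: what is moved stays moved. The work goes in short steps, Python scripts to look and compute and a shell command to move; the robot and the scene stay as the last step left them, time stands still between calls to the robot, and variables do not carry over. Pictures are saved under pics/ and viewed, at most 10 in all, crops included, and the job is handed in when it is done.

```bash
mkdir -p pics; ls; python3 - <<'E'
from bench import *
import cv2,numpy as np
for n in ["top","scene"]:
    c=camera(n); cv2.imwrite(f"pics/{n}1.png",c["frame"][:,:,::-1])
    print(n,c["mtx"].round(1).tolist(),c["extrinsics"].round(3).tolist(),[k for k in c])
    for t in ["short_probe","long_probe","stand","rack","short_row","station","guide_mouth"]:
        print(t,[(np.round(d["xyz"],3).tolist(),round(d["confidence"],2)) for d in spot_in(c,t)])
o=get_obs(); print(o)
E
```

```text
pics
top [[426.8, 0.0, 317.4], [0.0, 426.8, 200.6], [0.0, 0.0, 1.0]] [[0.007, 0.986, -0.168, 0.323], [-1.0, 0.008, 0.003, 0.003], [0.004, 0.168, 0.986, 1.458], [0.0, 0.0, 0.0, 1.0]] ['frame', 'mtx', 'extrinsics', 'shot']
short_probe [([0.636, 0.047, 0.184], 0.32), ([0.51, 0.348, 0.178], 0.16)]
long_probe [([0.713, 0.071, 0.169], 0.58)]
stand [([0.586, 0.039, 0.049], 0.69)]
rack [([0.483, 0.301, 0.078], 0.83)]
short_row [([0.484, 0.294, 0.083], 0.98)]
station [([0.526, -0.286, 0.081], 0.55)]
guide_mouth [([0.52, -0.286, 0.082], 0.85)]
scene [[404.5, 0.0, 321.3], [0.0, 404.5, 202.4], [0.0, 0.0, 1.0]] [[0.021, -0.769, 0.639, 1.377], [1.0, 0.014, -0.016, -0.016], [0.003, 0.639, 0.769, 1.099], [0.0, 0.0, 0.0, 1.0]] ['frame', 'mtx', 'extrinsics', 'shot']
short_probe [([0.578, -0.044, 0.112], 0.48)]
long_probe [([0.722, 0.074, 0.145], 0.51)]
stand [([0.582, 0.493, 0.085], 0.71)]
rack [([0.528, 0.298, 0.081], 0.7), ([0.574, -0.283, 0.077], 0.39)]
short_row [([0.527, 0.294, 0.079], 0.95)]
station [([0.572, -0.286, 0.08], 0.55), ([0.527, 0.297, 0.08], 0.49)]
guide_mouth [([0.574, -0.287, 0.075], 0.72)]
{'time_s': 0.8, 'q': array([-1.40229821e+00,  1.80768842e-01,  1.60699821e+00, -1.15656236e-05,
        1.35379988e+00, -2.06321731e-01]), 'dq': array([ 2.38508006e-03, -1.45260674e-03, -5.14307896e-05, -6.72332970e-04,
       -1.23289483e-03,  7.89805085e-04]), 'joint_efforts': array([-9.58657693e-04, -4.44798231e+01, -3.51670718e+01, -3.60227405e-04,
        4.84100965e-04,  7.41040338e-06]), 'eef_pos': array([ 0.21051458, -0.53509549,  0.25630686]), 'eef_rot': array([ 1.27522856e-05,  9.82489868e-01,  1.86316021e-01, -5.88941980e-06]), 'wrist_force': array([-0.60881943, -0.52311025,  0.93833026]), 'torque': array([ 0.00919572, -0.00395061,  0.00030466]), 'grasp_force': 0.0, 'opening': 0.9995692199062288}
```

View pics/top1.png

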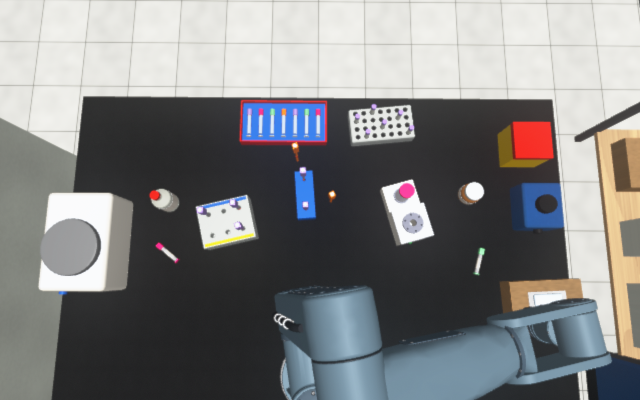

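View pics/scene1.png

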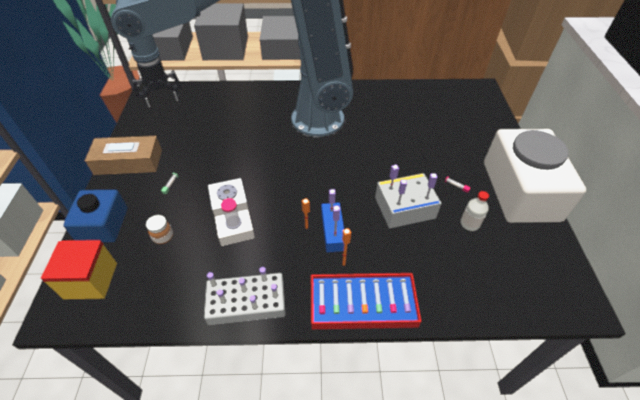

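```bash
python3 - <<'E'
import cv2,numpy as np
t=cv2.imread("pics/top1.png");s=cv2.imread("pics/scene1.png")
def cr(i,x0,y0,w,h,k): return cv2.resize(i[y0:y0+h,x0:x0+w],None,fx=k,fy=k,interpolation=cv2.INTER_CUBIC)
a=np.hstack([cr(t,280,135,65,95,4),cr(t,190,185,75,70,4)[:280] if 0 else cr(t,190,170,75,95,4),cr(t,380,170,60,95,4)])
b=np.hstack([cr(s,295,175,65,95,2),cr(s,370,155,80,95,2),cr(s,200,165,60,95,2)])
b=np.pad(b,((0,0),(0,a.shape[1]-b.shape[1]),(0,0)))
cv2.imwrite("pics/c1.png",np.vstack([a,b]));print(np.vstack([a,b]).shape)
E
```

```text
(570, 800, 3)
```

View pics/c1.png

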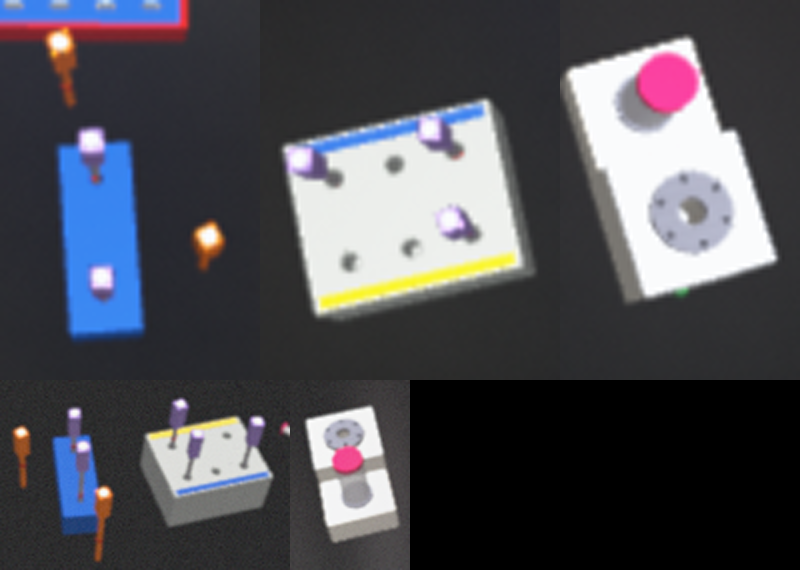

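```bash
cat > h.py <<'E'
import numpy as np,cv2
from bench import *
def ray(c,uv,fish=False):
    K=c["mtx"];x=(uv[0]-K[0,2])/K[0,0];y=(uv[1]-K[1,2])/K[1,1]
    if fish:
        r=np.hypot(x,y);s=np.sin(r)/max(r,1e-9);d=np.array([x*s,-y*s,-np.cos(r)])
    else: d=np.array([x,-y,-1.])
    return c["extrinsics"][:3,3],c["extrinsics"][:3,:3]@d
def at(c,uv,z,fish=False):
    o,d=ray(c,uv,fish);return (o+d*(z-o[2])/d[2])[:2]
def totool(delta):  # world vector -> tool axes
    from scipy.spatial.transform import Rotation as R
    w,x,y,z=get_obs()["eef_rot"];return R.from_quat([x,y,z,w]).inv().apply(delta)
E
python3 - <<'E'
from h import *
c=camera("top")
def cp(off,pts,z,w=0,name=""):
    r=[at(c,((u-w)/4+off[0]-.4,v/4+off[1]-.4),z) for u,v in pts];print(name,np.round(r,3).tolist());return np.array(r)
s=cp((280,135),[(58,145),(130,142),(143,330),(72,335)],.05,0,"stand");print(s.mean(0))
cp((280,135),[(91,141)],.185,0,"long"); cp((280,135),[(102,280)],.145,0,"short");cp((280,135),[(60,42)],.18,0,"oL");cp((280,135),[(208,238)],.14,0,"oS")
r=cp((190,170),[(283,148),(490,100),(525,265),(317,316)],.08,260,"rack");print(r.mean(0))
cp((190,170),[(395,164),(349,262),(412,248)],.08,260,"holes L0,S50,S0")
cp((190,170),[(302,160),(430,129),(450,220)],.18,260,"grips c,b,sb")
g=cp((380,170),[(691,212)],.095,560,"ring")
cp((380,170),[(668,83)],.145,560,"column145");cp((380,170),[(668,83)],.195,560,"column195")
w=camera("wrist");print(w["extrinsics"].round(3).tolist(),w["mtx"].round(1).tolist())
E
```

```text
stand [[0.664, 0.079], [0.668, 0.019], [0.507, 0.006], [0.503, 0.065]]
[0.58547385 0.04232452]
long [[0.635, 0.047]]
short [[0.534, 0.038]]
oL [[0.715, 0.072]]
oS [[0.569, -0.044]]
rack [[0.535, 0.398], [0.576, 0.231], [0.441, 0.198], [0.399, 0.363]]
[0.48755237 0.29746682]
holes L0,S50,S0 [[0.522, 0.306], [0.442, 0.34], [0.454, 0.289]]
grips c,b,sb [[0.51, 0.355], [0.535, 0.259], [0.466, 0.241]]
ring [[0.486, -0.306]]
column145 [[0.582, -0.28]]
column195 [[0.572, -0.269]]
[[0.366, 0.883, 0.293, 0.285], [-0.931, 0.347, 0.116, -0.506], [0.001, -0.316, 0.949, 0.374], [0.0, 0.0, 0.0, 1.0]] [[309.7, 0.0, 319.2], [0.0, 309.7, 195.1], [0.0, 0.0, 1.0]]
```

```bash
python3 -m jog '[0.512,-0.414,-0.044,0,0,0.291,0.5, 0.512,-0.414,-0.044,0,0,0.291,0.5, 0.512,-0.414,-0.044,0,0,0.291,0.5, 0.512,-0.414,-0.044,0,0,0.291,0.5, 0.512,-0.414,-0.044,0,0,0.291,0.5, 0.512,-0.414,-0.044,0,0,0.291,0.5, 0.512,-0.414,-0.044,0,0,0.291,0.5, 0.512,-0.414,-0.044,0,0,0.291,0.5, 0.512,-0.414,-0.044,0,0,0.291,0.5, 0.512,-0.414,-0.044,0,0,0.291,0.5, 0.512,-0.414,-0.044,0,0,0.291,0.5, 0.512,-0.414,-0.044,0,0,0.291,0.5, 0.512,-0.414,-0.044,0,0,0.291,0.5, 0.512,-0.414,-0.044,0,0,0.291,0.5, 0.512,-0.414,-0.044,0,0,0.291,0.5, 0.512,-0.414,-0.044,0,0,0.291,0.5]'
python3 - <<'E'
from h import *
o=get_obs();print(o["eef_pos"],o["eef_rot"],o["opening"],o["time_s"])
w=camera("wrist");cv2.imwrite("pics/w1.png",w["frame"][:,:,::-1]);np.save("w1.npy",{k:w[k] for k in("mtx","extrinsics")},allow_pickle=True)
for t in ["short_probe","long_probe"]: print(t,[(np.round(d["xyz"],3).tolist(),round(d["confidence"],2)) for d in spot_in(w,t)])
E
```

```text
time_s: 2.9
eef_pos: [0.5353, 0.0369, 0.3004]
eef_rot: [0.0, 0.999, 0.041, 0.0]
wrist_force: [0.3, -0.2, -0.4]
opening: 0.501
grasp_force: 0.0
[0.53531084 0.03692656 0.30041198] [2.20844886e-05 9.99146183e-01 4.13145816e-02 1.01842614e-04] 0.5008926566906743 2.9
short_probe [([0.54, 0.035, 0.147], 0.65), ([0.58, -0.042, 0.132], 0.56)]
long_probe [([0.718, 0.071, 0.058], 0.64), ([0.638, 0.043, 0.187], 0.6)]
```

View pics/w1.png

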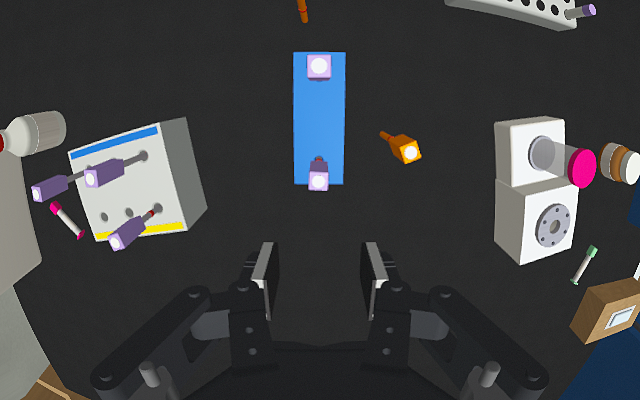

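```bash
python3 - <<'E'
from h import *
w=np.load("w1.npy",allow_pickle=True).item()
for n,p,z in [("short",(318,181.5),.145),("long",(318.7,66.5),.185),("S50",(104,216.5),.08),("S0",(129,212),.08),("ring",(554.5,226),.095),("oS",(411,152.5),.14)]: print(n,at(w,p,z,True).round(4))
im=cv2.imread("pics/w1.png");cv2.imwrite("pics/c2.png",np.hstack([cv2.resize(im[140:260,60:220],None,fx=3,fy=3,interpolation=2),cv2.resize(im[170:290,500:600],None,fx=3,fy=3,interpolation=2)]))
E
```

```text
short [0.5382 0.0379]
long [0.6375 0.0454]
S50 [0.4467 0.3356]
S0 [0.4587 0.2874]
ring [ 0.4899 -0.3073]
oS [ 0.5725 -0.0466]
```

View pics/c2.png

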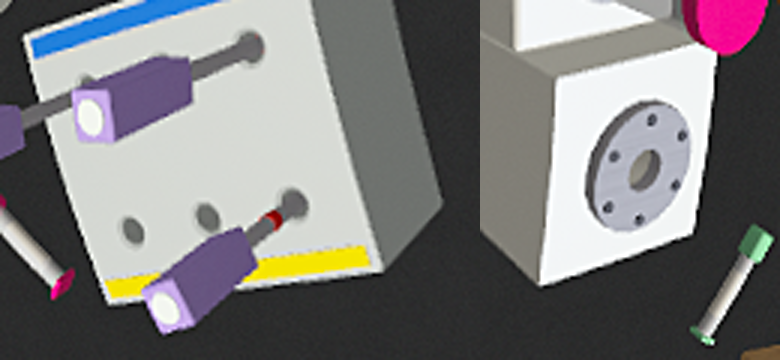

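```bash
python3 -m jog '[0.002,-0.001,0.05,0,0,0,0.5, 0.002,-0.001,0.1,0,0,0,0.5, 0.002,-0.001,0.14,0,0,0,0.5, 0.002,-0.001,0.165,0,0,0,0.5, 0.002,-0.001,0.171,0,0,0,0.5, 0.002,-0.001,0.171,0,0,0,0.5, 0.002,-0.001,0.171,0,0,0,1, 0.002,-0.001,0.171,0,0,0,1, 0.002,-0.001,0.171,0,0,0,1, 0.002,-0.001,0.171,0,0,0,1, 0.002,-0.001,0.171,0,0,0,1, 0.002,-0.001,0.171,0,0,0,1]'
```

```text
time_s: 4.55
eef_pos: [0.5384, 0.0386, 0.1308]
eef_rot: [0.0, 0.999, 0.042, 0.001]
wrist_force: [-0.2, -0.2, 6.3]
opening: 0.203
grasp_force: 58.7
```

```bash
python3 -m jog '[0,0,-0.02,0,0,0,1, 0,0,-0.05,0,0,0,1, 0,0,-0.1,0,0,0,1, 0,0,-0.15,0,0,0,1, 0,0,-0.19,0,0,0,1, 0,0,-0.21,0,0,0,1, 0,0,-0.21,0,0,0,1, 0,0,-0.21,0,0,0,1]'
python3 - <<'E'
from h import *
o=get_obs()
d=np.array([.4455,.3365,0])-o["eef_pos"];d[2]=0;print(o["eef_pos"],totool(d))
w=camera("wrist");s=camera("scene")
cv2.imwrite("pics/c3.png",np.hstack([cv2.resize(w["frame"][150:400,200:440],None,fx=1.6,fy=1.6),cv2.resize(s["frame"][110:270,280:380],None,fx=2.5,fy=2.5)])[:,:,::-1] if 1 else 0)
E
```

```text
time_s: 5.55
eef_pos: [0.5367, 0.0388, 0.3379]
eef_rot: [-0.0, 0.999, 0.042, -0.001]
wrist_force: [0.5, 0.1, -1.1]
opening: 0.203
grasp_force: 59.2
[0.53673096 0.03884557 0.33792621] [-6.60166933e-02 -3.04241633e-01  2.66335828e-04]
```

View pics/c3.png

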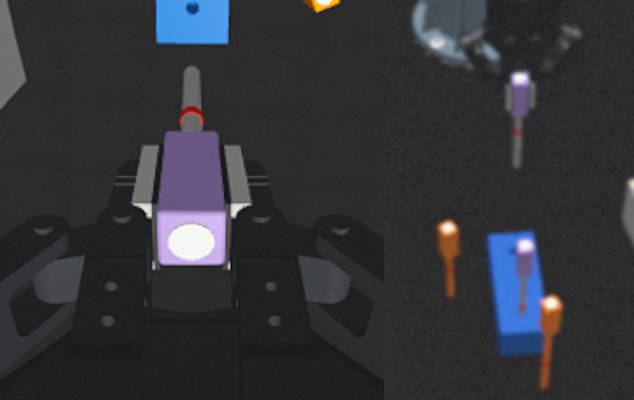

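```bash
python3 -m jog '[-0.01,-0.05,0,0,0,0,1, -0.02,-0.1,0,0,0,0,1, -0.034,-0.16,0,0,0,0,1, -0.045,-0.21,0,0,0,0,1, -0.056,-0.26,0,0,0,0,1, -0.063,-0.29,0,0,0,0,1, -0.066,-0.304,0,0,0,0,1, -0.066,-0.304,0,0,0,0,1, -0.066,-0.304,0.06,0,0,0,1, -0.066,-0.304,0.09,0,0,0,1, -0.066,-0.304,0.1,0,0,0,1, -0.066,-0.304,0.1,0,0,0,1]'
python3 - <<'E'
from h import *
o=get_obs();print(o["eef_pos"])
w=camera("wrist");cv2.imwrite("pics/w4.png",w["frame"][:,:,::-1]);np.save("w4.npy",{k:w[k] for k in("mtx","extrinsics")},allow_pickle=True)
f=w["frame"][100:300,200:440];cv2.imwrite("pics/c4.png",cv2.resize(f,None,fx=3,fy=3,interpolation=2)[:,:,::-1])
E
```

```text
time_s: 7.15
eef_pos: [0.4467, 0.3354, 0.2395]
eef_rot: [0.0, 0.999, 0.041, -0.0]
wrist_force: [0.4, 0.1, -0.1]
opening: 0.199
grasp_force: 59.2
[0.44673141 0.33538249 0.23949768]
```

View pics/c4.png

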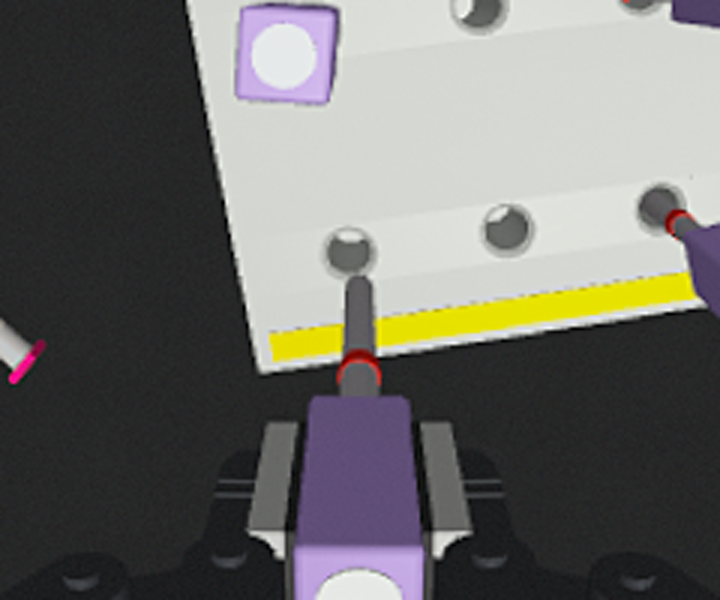

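```bash
python3 - <<'E'
from h import *
w=np.load("w4.npy",allow_pickle=True).item()
h=at(w,(349/3+200-.3,252/3+100-.3),.08,True);t=at(w,(358.5/3+200-.3,284/3+100-.3),.1137,True)
print(h,t,totool(np.r_[h-t,0]),totool(np.r_[h-get_obs()["eef_pos"][:2],0]))
E
```

```text
[0.44616048 0.33788045] [0.44706978 0.33503339] [-6.70607918e-04 -2.91253631e-03  1.38042781e-07] [-8.19059954e-04 -2.10380089e-03 -4.47831120e-07]
```

```bash
python3 -m jog '[-0.001,-0.003,0,0,0,0,1, -0.001,-0.003,0.01,0,0,0,1, -0.001,-0.003,0.025,0,0,0,1, -0.001,-0.003,0.04,0,0,0,1, -0.001,-0.003,0.055,0,0,0,1, -0.001,-0.003,0.067,0,0,0,1, -0.001,-0.003,0.07,0,0,0,1, -0.001,-0.003,0.07,0,0,0,1]'
```

```text
time_s: 8.2
eef_pos: [0.4449, 0.3391, 0.1692]
eef_rot: [0.0, 0.999, 0.042, -0.0]
wrist_force: [0.4, -0.0, -0.1]
opening: 0.199
grasp_force: 59.2
```

```bash
python3 -m jog '[0,0,0.003,0,0,0,1, 0,0,0.003,0,0,0,1, 0,0,0.003,0,0,0,0.5, 0,0,0.003,0,0,0,0.5, 0,0,0.003,0,0,0,0.5, 0,0,0.003,0,0,0,0.5, 0,0,-0.02,0,0,0,0.5, 0,0,-0.06,0,0,0,0.5, 0,0,-0.11,0,0,0,0.5, 0,0,-0.15,0,0,0,0.5, 0,0,-0.16,0,0,0,0.5, 0,0,-0.16,0,0,0,0.5]'
python3 - <<'E'
from h import *
o=get_obs()
w=camera("wrist");cv2.imwrite("pics/c5.png",cv2.resize(w["frame"][60:300,160:480],None,fx=2,fy=2)[:,:,::-1])
d=np.array([.6365,.0465,0])-o["eef_pos"];print(o["eef_pos"],totool(d))
E
```

```text
time_s: 9.7
eef_pos: [0.4449, 0.3391, 0.3291]
eef_rot: [-0.0, 0.999, 0.042, 0.0]
wrist_force: [0.2, 0.4, 0.2]
opening: 0.503
grasp_force: 0.0
[0.44485387 0.33909086 0.32912309] [0.16707614 0.3073889  0.32902475]
```

View pics/c5.png

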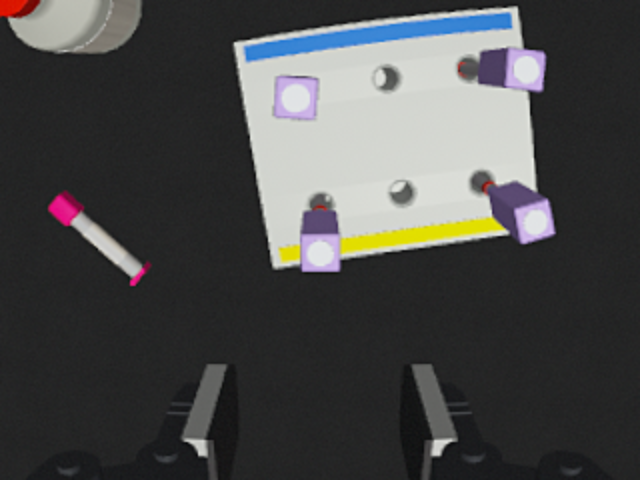

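```bash
python3 -m jog '[0.027,0.05,0,0,0,0,0.5, 0.054,0.1,0,0,0,0,0.5, 0.081,0.15,0,0,0,0,0.5, 0.108,0.2,0,0,0,0,0.5, 0.135,0.25,0,0,0,0,0.5, 0.157,0.29,0,0,0,0,0.5, 0.167,0.307,0,0,0,0,0.5, 0.167,0.307,0,0,0,0,0.5, 0.167,0.307,0,0,0,0,0.5]'
python3 - <<'E'
from h import *
o=get_obs();print(o["eef_pos"])
w=camera("wrist");f=w["frame"]
hsv=cv2.cvtColor(f,cv2.COLOR_RGB2HSV);m=((hsv[...,0]>125)&(hsv[...,0]<150)&(hsv[...,1]>25)|((f.min(2)>235)))&(np.indices(f.shape[:2])[1]>260)&(np.indices(f.shape[:2])[1]<380)
n,l,st,ce=cv2.connectedComponentsWithStats(m.astype(np.uint8))
for i in range(1,n):
    if st[i,4]>60: print(st[i],ce[i],at(w,ce[i],.185,True))
print([(np.round(d["xyz"],3).tolist(),round(d["confidence"],2)) for d in spot_in(w,"long_probe")])
E
```

```text
time_s: 10.88
eef_pos: [0.6362, 0.0486, 0.3286]
eef_rot: [-0.0, 0.999, 0.043, -0.001]
wrist_force: [-0.0, 0.4, 0.2]
opening: 0.502
grasp_force: 0.0
[0.63615784 0.0485973  0.32858701]
[294  86  14  13 146] [300.71917808  92.07534247] [0.71801853 0.07070004]
[313 164  20  32 570] [322.41929825 180.1877193 ] [0.64371038 0.0461881 ]
[([0.645, 0.043, 0.188], 0.78), ([0.72, 0.069, 0.177], 0.77)]
```

```bash
python3 -m jog '[0.002,0.002,0.05,0,0,0,0.5, 0.002,0.002,0.1,0,0,0,0.5, 0.002,0.002,0.14,0,0,0,0.5, 0.002,0.002,0.158,0,0,0,0.5, 0.002,0.002,0.161,0,0,0,0.5, 0.002,0.002,0.161,0,0,0,0.5, 0.002,0.002,0.161,0,0,0,1, 0.002,0.002,0.161,0,0,0,1, 0.002,0.002,0.161,0,0,0,1, 0.002,0.002,0.161,0,0,0,1, 0.002,0.002,0.161,0,0,0,1, 0.002,0.002,0.161,0,0,0,1]'
```

```text
time_s: 12.48
eef_pos: [0.6402, 0.0454, 0.1702]
eef_rot: [0.0, 0.999, 0.042, 0.002]
wrist_force: [0.7, 0.4, 6.2]
opening: 0.203
grasp_force: 58.5
```

```bash
python3 -m jog '[0,0,-0.02,0,0,0,1, 0,0,-0.05,0,0,0,1, 0,0,-0.1,0,0,0,1, 0,0,-0.15,0,0,0,1, 0,0,-0.2,0,0,0,1, 0,0,-0.215,0,0,0,1, 0,0,-0.215,0,0,0,1, 0,0,-0.215,0,0,0,1]'
python3 - <<'E'
from h import *
o=get_obs();d=np.array([.487,-.3065,0])-o["eef_pos"];print(totool(d))
E
```

```text
time_s: 13.48
eef_pos: [0.6383, 0.0453, 0.3808]
eef_rot: [-0.0, 0.999, 0.042, -0.002]
wrist_force: [0.3, 0.3, -0.8]
opening: 0.203
grasp_force: 58.9
[-0.17866148  0.33823041  0.38126752]
```

```bash
python3 -m jog '[-0.024,0.045,0,0,0,0,1, -0.05,0.095,0,0,0,0,1, -0.077,0.145,0,0,0,0,1, -0.103,0.195,0,0,0,0,1, -0.13,0.245,0,0,0,0,1, -0.156,0.295,0,0,0,0,1, -0.174,0.33,0,0,0,0,1, -0.179,0.338,0,0,0,0,1, -0.179,0.338,0,0,0,0,1, -0.179,0.338,0.04,0,0,0,1, -0.179,0.338,0.07,0,0,0,1, -0.179,0.338,0.085,0,0,0,1, -0.179,0.338,0.085,0,0,0,1, -0.179,0.338,0.085,0,0,0,1]'
python3 - <<'E'
from h import *
o=get_obs();print(o["eef_pos"])
w=camera("wrist");cv2.imwrite("pics/w6.png",w["frame"][:,:,::-1]);np.save("w6.npy",{k:w[k] for k in("mtx","extrinsics")},allow_pickle=True)
f=w["frame"][100:300,200:440];cv2.imwrite("pics/c6.png",cv2.resize(f,None,fx=3,fy=3,interpolation=2)[:,:,::-1])
E
```

```text
time_s: 15.22
eef_pos: [0.4898, -0.3065, 0.2998]
eef_rot: [0.001, 0.999, 0.042, 0.001]
wrist_force: [0.4, 0.5, -0.5]
opening: 0.201
grasp_force: 59.0
[ 0.48982636 -0.30652007  0.29978079]
```

View pics/c6.png

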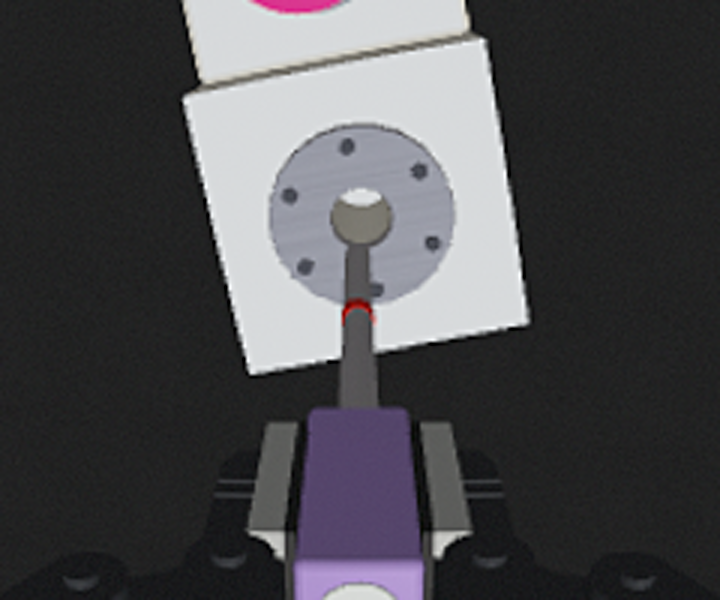

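```bash
python3 - <<'E'
from h import *
w=np.load("w6.npy",allow_pickle=True).item();e=get_obs()["eef_pos"]
def proj(p):
    E=w["extrinsics"];q=E[:3,:3].T@(np.array(p)-E[:3,3]);v=np.array([q[0],-q[1],-q[2]]);K=w["mtx"]
    th=np.arctan2(np.hypot(v[0],v[1]),v[2]);k=th/np.hypot(v[0],v[1]);return K[:2,2]+K[0,0]*k*v[:2]
to=lambda p:(np.array(p)-[200-.3,100-.3])*3
tip=e-[0,0,.1652]
print("tip crop",to(proj(tip)),"band front mid",to(proj(tip+[.004,0,.06])),"grip top ctr",to(proj(tip+[0,0,.18])),"grip bottom front",to(proj(tip+[.009,0,.13])))
b=at(w,(361.5/3+199.7,217/3+99.7),.095,True);r=at(w,(362.5/3+199.7,215/3+99.7),.095,True)
print(b,r,totool(np.r_[b-e[:2],0]))
# ring fits: project circle models at b
for c in (b,):
    for R in (.034,.011):
        P=np.array([to(proj([c[0]+R*np.cos(a),c[1]+R*np.sin(a),.095])) for a in np.linspace(0,6.28,60)]);print(R,P.min(0),P.max(0))
im=cv2.imread("pics/w6.png");print(im[165:220,318:321].mean((1)).astype(int).tolist())
E
```

```text
tip crop [357.12646929 247.01387528] band front mid [358.67757879 296.80858513] grip top ctr [358.41895548 607.83674303] grip bottom front [361.99567273 396.57040266]
[ 0.48975591 -0.3083551 ] [ 0.49051964 -0.30864789] [-1.72371835e-04  1.59869809e-03  2.83983940e-06]
0.034 [266.57719769 122.70794438] [456.31275602 306.72760437]
0.011 [330.7386015  186.91767108] [392.28601092 246.59501316]
[[220, 219, 216], [224, 222, 219], [212, 211, 208], [164, 166, 166], [103, 113, 115], [111, 119, 122], [113, 121, 124], [112, 121, 123], [113, 121, 123], [113, 121, 124], [114, 122, 125], [113, 121, 123], [112, 121, 123], [113, 122, 125], [114, 124, 126], [113, 122, 125], [84, 83, 85], [86, 83, 85], [87, 85, 87], [87, 86, 87], [87, 85, 87], [87, 86, 88], [87, 84, 87], [87, 85, 88], [86, 84, 87], [87, 85, 88], [87, 84, 87], [87, 84, 87], [87, 85, 87], [87, 85, 86], [86, 85, 87], [87, 85, 87], [87, 86, 86], [92, 90, 84], [52, 53, 98], [17, 20, 103], [8, 14, 138], [44, 47, 162], [95, 92, 78], [87, 85, 82], [86, 85, 86], [86, 85, 86], [86, 85, 87], [86, 84, 86], [84, 83, 85], [86, 84, 86], [86, 84, 86], [87, 84, 86], [86, 84, 86], [86, 83, 86], [85, 84, 86], [85, 83, 85], [85, 84, 85], [85, 84, 85], [86, 84, 86]]
```

```bash
python3 - <<'E'
from h import *
from scipy.optimize import least_squares
w=np.load("w6.npy",allow_pickle=True).item();e=get_obs()["eef_pos"]
im=cv2.imread("pics/w6.png").astype(int)
print([(r,im[r,317:321].mean(0).astype(int).tolist()) for r in list(range(232,240))+list(range(283,291))])
from scipy.spatial.transform import Rotation as R
q=get_obs()["eef_rot"];Rt=R.from_quat([q[1],q[2],q[3],q[0]]).as_matrix()
def proj(p):
    E=w["extrinsics"];q=E[:3,:3].T@(np.array(p)-E[:3,3]);v=np.array([q[0],-q[1],-q[2]]);K=w["mtx"]
    th=np.arctan2(np.hypot(v[0],v[1]),v[2]);k=th/np.hypot(v[0],v[1]);return K[:2,2]+K[0,0]*k*v[:2]
pts=[(.004,0),(.004,.063),(.004,.057),(.009,.13),(.009,.18)]
# rows observed (edges): tip, band top/bottom, grip bottom, grip top-front
obs=np.array([180.6,202.7,198.4,236.0,286.3])
import re
def f(v,full=True):
    dx,dz,p=v if full else (v[0],v[1],0)
    out=[]
    for x,z in pts:
        zt=.1652+dz-z           # along tool z
        xt=dx+x+p*(zt-.01)
        out.append(proj(e+Rt@[xt,0,zt])[1])
    return np.array(out)
for full,x0 in((1,[0,0,0]),(0,[0,0])):
    s=least_squares(lambda v:f(v,full)-obs,x0);print(s.x,s.fun)
E
```

```text
[(232, [86, 83, 85]), (233, [84, 83, 85]), (234, [85, 85, 87]), (235, [90, 80, 86]), (236, [100, 73, 84]), (237, [106, 67, 83]), (238, [105, 69, 84]), (239, [105, 67, 83]), (283, [105, 68, 84]), (284, [106, 69, 85]), (285, [100, 64, 79]), (286, [122, 80, 97]), (287, [158, 105, 128]), (288, [182, 126, 151]), (289, [194, 138, 164]), (290, [204, 148, 174])]
[-0.00761053  0.00998419  0.01687418] [-0.85493447 -0.13250756  1.52427203 -0.6466859   0.1150468 ]
[-0.00366875  0.00388631] [-0.30802987 -0.16080785  1.54788754 -1.27808213  0.36071963]
```

```bash
python3 - <<'E'
from h import *
from scipy.optimize import least_squares
def mk(w,e,off,pts,obs):
    def proj(p):
        E=w["extrinsics"];q=E[:3,:3].T@(np.array(p)-E[:3,3]);v=np.array([q[0],-q[1],-q[2]]);K=w["mtx"]
        th=np.arctan2(np.hypot(v[0],v[1]),v[2]);k=th/np.hypot(v[0],v[1]);return K[:2,2]+K[0,0]*k*v[:2]
    ux=np.array([.9965,.083,0])
    f=lambda v:np.array([proj(e+ux*(v[0]+x+v[1]*(off-z-.01))-[0,0,off-z])[1] for x,z in pts])-obs
    s=least_squares(f,[0,0]);print("dx,pitch",s.x,s.fun); s=least_squares(lambda v:f([v[0],0]),[0]);print("dx",s.x,s.fun)
w=np.load("w6.npy",allow_pickle=True).item();mk(w,get_obs()["eef_pos"],.1652,[(.004,0),(.004,.06),(.009,.13),(.009,.18)],[180.6,200.6,236,286.3])
im=cv2.imread("pics/w4.png").astype(int)
print([(r,im[r,318:321].mean(0).astype(int).tolist()) for r in list(range(188,196))+list(range(215,238))+list(range(278,287))])
w=np.load("w4.npy",allow_pickle=True).item();mk(w,np.array([.4467,.3354,.2395]),.1258,[(.004,0),(.004,.06),(.009,.09),(.009,.14)],[192,222.5,232,281.5])
E
```

```text
dx,pitch [-0.00136202 -0.00856771] [ 0.10906061  0.72347129 -1.5417829   0.76586082]
dx [-0.00161595] [-0.9860768   0.02744432 -1.47891933  1.70318765]
[(188, [97, 101, 98]), (189, [110, 114, 112]), (190, [128, 132, 130]), (191, [139, 142, 140]), (192, [88, 86, 88]), (193, [93, 91, 93]), (194, [94, 93, 95]), (195, [95, 94, 96]), (215, [103, 101, 92]), (216, [51, 50, 117]), (217, [2, 9, 122]), (218, [1, 8, 117]), (219, [30, 33, 137]), (220, [70, 75, 194]), (221, [98, 96, 106]), (222, [97, 95, 90]), (223, [95, 93, 94]), (224, [94, 93, 95]), (225, [95, 94, 95]), (226, [95, 94, 95]), (227, [94, 93, 96]), (228, [96, 95, 96]), (229, [96, 94, 95]), (230, [95, 93, 95]), (231, [98, 94, 96]), (232, [114, 79, 93]), (233, [118, 78, 94]), (234, [117, 77, 93]), (235, [118, 78, 93]), (236, [117, 77, 94]), (237, [117, 78, 94]), (278, [118, 77, 95]), (279, [117, 76, 93]), (280, [117, 76, 94]), (281, [131, 86, 106]), (282, [171, 118, 141]), (283, [199, 140, 167]), (284, [211, 154, 180]), (285, [221, 165, 191]), (286, [227, 169, 196])]
dx,pitch [ 0.00011591 -0.02647375] [ 1.54788371 -2.21319856  0.05043489  0.63918681]
dx [-0.00050995] [-1.26920926 -3.4349497  -0.04425313  3.21051058]
```

```bash
python3 -m jog '[0.0018,0.0015,0,0,0,0,1, 0.0018,0.0015,0.01,0,0,0,1, 0.0018,0.0015,0.025,0,0,0,1, 0.0018,0.0015,0.04,0,0,0,1, 0.0018,0.0015,0.055,0,0,0,1, 0.0018,0.0015,0.07,0,0,0,1, 0.0018,0.0015,0.08,0,0,0,1, 0.0018,0.0015,0.085,0,0,0,1, 0.0018,0.0015,0.085,0,0,0,1, 0.0018,0.0015,0.085,0,0,0,1]'
python3 - <<'E'
from h import *
o=get_obs();print(o["eef_pos"])
w=camera("wrist");s=camera("scene");t=camera("top")
cv2.imwrite("pics/w7.png",w["frame"][:,:,::-1]);np.save("w7.npy",{k:w[k] for k in("mtx","extrinsics")},allow_pickle=True)
a=cv2.resize(w["frame"][140:260,260:380],None,fx=5,fy=5,interpolation=2)
b=cv2.resize(s["frame"][130:220,200:240],None,fx=5,fy=600/90,interpolation=2)
cv2.imwrite("pics/c7.png",np.hstack([a,b])[:,:,::-1])
E
```

```text
time_s: 16.52
eef_pos: [0.4913, -0.3081, 0.2139]
eef_rot: [0.0, 0.999, 0.042, 0.0]
wrist_force: [0.6, -0.3, -1.0]
opening: 0.204
grasp_force: 59.0
[ 0.49128946 -0.30807881  0.21392283]
```

View pics/c7.png

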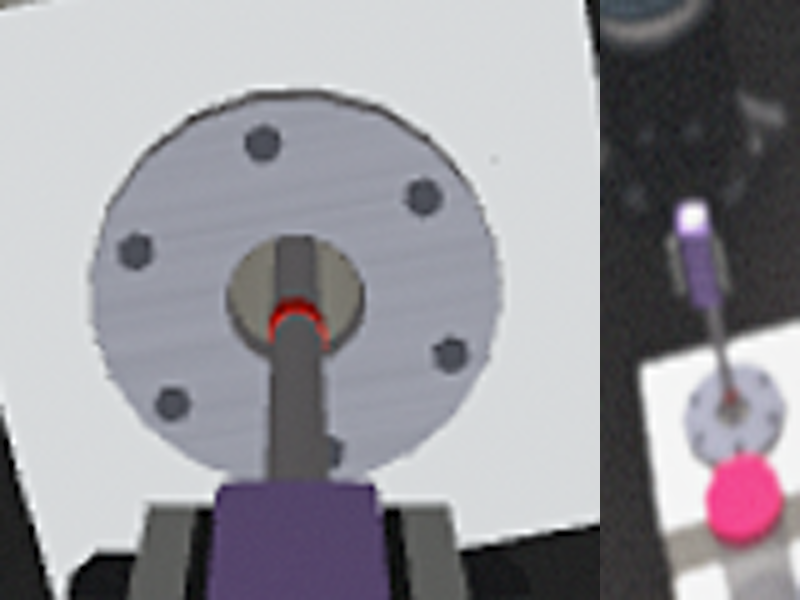

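```bash
python3 - <<'E'
from h import *
w=np.load("w7.npy",allow_pickle=True).item();e=get_obs()["eef_pos"];im=cv2.imread("pics/w7.png").astype(int)
print([(r,im[r,319:321].mean(0).astype(int).tolist()) for r in list(range(184,190))+list(range(197,206))+list(range(233,240))])
u=lambda x,y:(x/5+260-.4,y/5+140-.4)
tip=e[2]-.1652
b=at(w,u(295,298),.095,True);rc=at(w,u(297,285),.095,True)
f=at(w,u(298.5,308),tip+.06,True)
g=at(w,u(298,484),tip+.13,True)
for n,v in(("bore",b),("bandfront",f),("gripfront",g),("ring",rc)): print(n,v,totool(np.r_[v-e[:2],0])[:2].round(4))
print(tip)
E
```

```text
[(184, [168, 157, 154]), (185, [168, 156, 154]), (186, [173, 161, 158]), (187, [94, 90, 91]), (188, [81, 80, 83]), (189, [86, 84, 86]), (197, [88, 86, 86]), (198, [90, 88, 83]), (199, [52, 52, 98]), (200, [13, 18, 103]), (201, [5, 11, 138]), (202, [43, 44, 164]), (203, [93, 92, 80]), (204, [86, 85, 82]), (205, [86, 85, 86]), (233, [85, 84, 86]), (234, [84, 84, 86]), (235, [87, 78, 82]), (236, [97, 71, 81]), (237, [107, 68, 84]), (238, [105, 68, 83]), (239, [104, 67, 82])]
bore [ 0.48986013 -0.30817772] [-0.0014  0.    ]
bandfront [ 0.49301524 -0.30845306] [0.0018 0.0006]
gripfront [ 0.49732781 -0.30790197] [0.0061 0.0004]
ring [ 0.49209408 -0.30831435] [0.0009 0.0003]
0.04866471135549519
```

```bash
python3 - <<'E'
from h import *
w=np.load("w7.npy",allow_pickle=True).item();e=get_obs()["eef_pos"]
def proj(p):
    E=w["extrinsics"];q=E[:3,:3].T@(np.array(p)-E[:3,3]);v=np.array([q[0],-q[1],-q[2]]);K=w["mtx"]
    th=np.arctan2(np.hypot(v[0],v[1]),v[2]);k=th/np.hypot(v[0],v[1]);return (K[:2,2]+K[0,0]*k*v[:2]-[259.6,139.6])*5
im=cv2.imread("pics/w7.png").astype(np.uint8);vis=cv2.resize(im[140:260,260:380],None,fx=5,fy=5,interpolation=2)
g=cv2.GaussianBlur(cv2.cvtColor(vis,cv2.COLOR_BGR2GRAY).astype(np.float32),(0,0),2)
# maximise radial brightness step (dark inside bore / bright white outside ring) over visible arcs
best=[]
for dx in np.arange(-.004,.0041,.0005):
  for dy in np.arange(-.002,.0021,.0005):
    c=e+[dx,dy,0];s=0
    for R,lo in((.034,-1.),(.011,-.3)):
      for a in np.linspace(0,2*np.pi,120):
        d=np.array([np.cos(a),np.sin(a)]);
        if R==.011 and (d[0]<-.5 or abs(d[1])<.35): continue
        if R==.034 and d[0]<-.75: continue
        I=[]
        for k in(-.0012,.0012):
            x,y=proj([*(c[:2]+d*(R+k)),.095]);I.append(g[int(np.clip(y,0,599)),int(np.clip(x,0,599))])
        s+=(I[1]-I[0]) if R==.011 else abs(I[1]-I[0])
    best.append((s,dx,dy))
best.sort(reverse=True)
print([(round(float(s)),round(x,4),round(y,4)) for s,x,y in best[:6]])
for dx in(-.0015,0.,.001):
  for R in(.034,.011):
    P=np.array([proj([e[0]+dx+R*np.cos(a),e[1]+R*np.sin(a),.095]) for a in np.linspace(0,6.28,90)]);print(dx,R,P.min(0).round(),P.max(0).round())
E
```

```text
[(10842, np.float64(-0.001), np.float64(-0.0005)), (10713, np.float64(-0.001), np.float64(0.0)), (10189, np.float64(-0.0015), np.float64(-0.0005)), (10115, np.float64(-0.0015), np.float64(0.0)), (10089, np.float64(-0.0005), np.float64(-0.0005)), (9970, np.float64(-0.0005), np.float64(0.0))]
-0.0015 0.034 [85. 92.] [504. 488.]
-0.0015 0.011 [226. 234.] [362. 362.]
0.0 0.034 [85. 82.] [505. 480.]
0.0 0.011 [227. 225.] [363. 354.]
0.001 0.034 [85. 76.] [505. 475.]
0.001 0.011 [227. 219.] [364. 348.]
```

```bash
python3 -m jog '[0.001,-0.0004,0.003,0,0,0,1, 0.001,-0.0004,0.008,0,0,0,1, 0.001,-0.0004,0.012,0,0,0,1, 0.001,-0.0004,0.0137,0,0,0,1, 0.001,-0.0004,0.0137,0,0,0,1, 0.001,-0.0004,0.0137,0,0,0,1, 0.001,-0.0004,0.0137,0,0,0,1, 0.001,-0.0004,0.0137,0,0,0,1]'
python3 - <<'E'
from h import *
o=get_obs();e=o["eef_pos"];print(e,e[2]-.1652,np.abs(o["dq"]).max())
w=camera("wrist");f=w["frame"].astype(int)
red=(f[...,0]>90)&(f[...,1]<60)&(f[...,2]<60);red[:, :300]=0;red[:,340:]=0;red[:180]=0;red[230:]=0
ys,xs=np.where(red);print("red wrist",xs.min(),xs.max(),ys.min(),ys.max())
col=[r for r in range(180,230) if red[r,319:321].any()];m=np.mean(col)
b=at(w,(xs.mean(),m),.095,True);print(col,b,totool(np.r_[b-e[:2],0]))
s=camera("scene");f=s["frame"].astype(int)
K=s["mtx"];E=s["extrinsics"]
def pr(p):
    q=E[:3,:3].T@(np.array(p)-E[:3,3]);return K[0,0]*q[0]/-q[2]+K[0,2],K[1,1]*-q[1]/-q[2]+K[1,2]
c=[e[0]-.0022,e[1]-.0004]
print("pred band",pr([*c,.098]),pr([*c,.092]))
red=(f[...,0]-np.maximum(f[...,1],f[...,2])>25);red[:,:215]=0;red[:,240:]=0;red[:170]=0;red[198:]=0
ys,xs=np.where(red);print(list(zip(xs,ys)))
E
```

```text
time_s: 17.68
eef_pos: [0.492, -0.3074, 0.1997]
eef_rot: [0.0, 0.999, 0.042, 0.0]
wrist_force: [0.1, 0.2, -0.2]
opening: 0.202
grasp_force: 59.0
[ 0.49196657 -0.30737674  0.19971054] 0.034510539707323235 0.002498009827087396
red wrist 314 323 199 206
[199, 200, 201, 202] [ 0.49436167 -0.30702071] [ 2.41649485e-03 -1.54268971e-04  2.55923276e-07]
pred band (np.float64(226.08882136095218), np.float64(190.46312483238992)) (np.float64(226.41188093465536), np.float64(191.6645924758427))
[(np.int64(227), np.int64(191)), (np.int64(228), np.int64(191)), (np.int64(226), np.int64(192)), (np.int64(227), np.int64(192))]
```

```bash
python3 - <<'E'
from h import *
w=camera("wrist");e=get_obs()["eef_pos"];print(e)
f=w["frame"];g=cv2.cvtColor(f,cv2.COLOR_RGB2GRAY)
for r in range(176,218,3): print(r,g[r,298:344].tolist())
E
```

```text
[ 0.49196241 -0.30735931  0.19965289]
176 [154, 154, 155, 154, 153, 153, 154, 154, 154, 157, 158, 153, 73, 73, 75, 77, 73, 75, 133, 155, 157, 156, 155, 156, 155, 155, 156, 156, 156, 158, 158, 158, 159, 157, 158, 158, 158, 159, 157, 158, 158, 158, 157, 158, 158, 157]
179 [154, 155, 155, 156, 155, 156, 155, 156, 154, 155, 156, 156, 158, 160, 162, 163, 160, 161, 160, 158, 159, 157, 158, 158, 157, 158, 158, 158, 157, 158, 158, 158, 157, 155, 156, 156, 156, 157, 155, 156, 156, 155, 154, 154, 154, 154]
182 [157, 156, 156, 157, 157, 157, 156, 158, 158, 157, 158, 158, 156, 157, 157, 157, 156, 156, 157, 155, 155, 156, 156, 154, 153, 154, 154, 154, 153, 154, 154, 155, 156, 156, 156, 156, 157, 157, 158, 158, 158, 157, 156, 158, 160, 160]
185 [156, 156, 156, 155, 154, 154, 155, 155, 154, 154, 155, 154, 154, 153, 155, 153, 155, 155, 155, 156, 155, 157, 156, 156, 157, 157, 157, 156, 156, 156, 156, 155, 156, 156, 155, 154, 153, 154, 153, 153, 153, 153, 152, 156, 149, 107]
188 [155, 155, 156, 155, 157, 157, 156, 156, 156, 156, 156, 156, 157, 156, 156, 155, 154, 154, 153, 154, 153, 152, 151, 151, 153
[... 1420 characters left out ...]
, 149, 161, 158, 158, 158, 157, 157, 158, 158]
209 [155, 154, 155, 156, 154, 156, 160, 128, 90, 98, 119, 118, 118, 119, 121, 109, 83, 83, 85, 85, 85, 85, 84, 82, 81, 78, 103, 123, 122, 120, 120, 121, 121, 117, 91, 68, 135, 155, 158, 155, 154, 154, 154, 153, 152, 154]
212 [158, 160, 159, 159, 159, 159, 160, 164, 136, 99, 80, 89, 112, 120, 123, 110, 84, 81, 84, 86, 85, 85, 84, 82, 82, 79, 97, 118, 124, 122, 124, 116, 100, 78, 77, 119, 155, 159, 158, 158, 158, 156, 157, 157, 157, 157]
215 [156, 156, 155, 154, 155, 153, 153, 153, 155, 148, 124, 81, 79, 81, 86, 83, 79, 83, 84, 85, 85, 85, 85, 85, 81, 80, 88, 98, 103, 79, 80, 80, 80, 104, 149, 160, 158, 157, 158, 158, 158, 158, 159, 158, 159, 160]
```

```bash
python3 -c "
from bench import *
print(hand_in())"
```

```text
the job is handed in; nothing more can be done
None
```

The job is handed in after about 18 s: the shorter probe stands in the free y = +50 mm hole of the rack's short row, and the longer one is held upright in the guide ring, within about 1 mm of centred with its red band level to about 1 mm and no sign of touching the station.

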